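# Close a wax mould in a turnbuckle clamp

### The arm

A 6-joint arm with a two-finger parallel gripper is mounted at the origin on a cart in front of the work surface, level with it; the furniture and walls round the work are solid. World frame = base frame: x ahead of the robot, y to its left, z up, the work surface at z = 0. Lengths are in m, angles in degrees, forces in N, time in s.
With the tool pointing down it reaches from about 0.4 to 0.825 m from the base axis. Payload 7 kg.
Tool frame: the origin (TCP) lies on the centre line of the jaws, within the pads' length; the fingertips stand r.tip_reach ahead of it and the grasp point (between the pads) is the TCP (r.tip_reach is the distance from the TCP to the fingertips, in m); z points along the fingers, y is the line along which they close (so a half turn about z gives the same grasp; the last joint's range is limited). The gripper opens to 88 mm and grips with 3 to 60 N. Pads are 19 mm wide; open, the fingers measure 130 mm over their backs; the gripper's body (78 mm by 193 mm) begins 47 mm behind the grasp point.
Start: joints at [-51.618, 20.546, 0.682, 0, -70.136, -16.507], TCP at [0.251, -0.626, 0.246] pointing down, gripper open.
Joint ranges: [-176.03, 176.03], [-82.01, 121.73], [-58.28, 71.71], [-173.87, 95.51], [-174.79, -0.11], [-173.66, 173.66]. Speed limits (degrees/s): [136.94, 136.94, 172.46, 180, 180, 180].

### API

Orientations are given as [roll, pitch, yaw] about the fixed x, y, z axes, in that order (R = Rz(yaw) Ry(pitch) Rx(roll)).
In Python, from plant import sensors, cams, r gives the robot as it stands.
- The arm moves only by the tool drive_tool, never from a script. Its argument "rows" is a list of rows, each an object of numbers: "fingers": the gripper's target within -1 to 1 (fully open at 1, half-way at 0, shut at -1); "x", "y", "z": the shift along the tool's x, y, z in m; "spin": the turn about the tool's z in rad. A call has 1 to 10 rows; each row is the pose to reach, as a shift and turn from the pose commanded when the call began, along the tool's axes at that moment; what a row does not reach only later rows make up. A row lasts 1/8 s, in which the tool goes at most 62.5 mm and 10.7 degrees, less where a joint would pass 70% of its speed; a pose out of reach is approached as far as the arm can. A call with a gripper value outside its range is refused whole. The fingers move at their own pace and stop on an object; "newtons" is the grip in N (left out, the last holds). Time passes only in rows, so rows that repeat a pose let the fingers close. It gives the time, the measured TCP pose, the force, the opening and the grip force at its end, in the units of the state.
- sensors.get_state(): the state, without advancing time (a new reading comes with each control period).
- cams.capture(name): name is "side" or "top" or "wrist"; returns a dict with "pixels" (400x640x3 uint8, red, green, blue), "intrinsics" (3x3 intrinsics, pixels), "eye" and "orientation" of the camera in the world; the wrist camera has in their place "T_tool_cam" (4x4, takes a point from camera to tool coordinates, whose origin is the TCP and whose axes are the flange's). Camera axes: x right, y up, looking along -z (the intrinsics and any distortion apply to the point x, -y, -z); pixel columns grow to the right and rows downward; lengths in m; the calibration is good to about 2 mm. A picture is of the moment at which its call begins: read the wrist's pose just before it. There is no depth.
- r.close_job(): hands the job in; it is judged then, once.
The state is a dict: "time_s": time; "joints": joint angles; "qd": joint speeds; "joint_torque": joint torques, N m; "tcp_pos": TCP position; "eef_rot": TCP orientation; "contact_force": force on the tool from outside, world axes, zero at the start; "moment": the same for the moment, N m; "gripper_width": finger opening in m; "gripper_force": force on a finger pad.
Only numpy, scipy, OpenCV 4.12 (cv2) and the standard library are available. Lean on these libraries where they do the work, as an engineer would, in place of code of your own. Each camera call takes 0.05 s, during which the arm holds its last target. There are 200 camera calls.

### The job

Close the wax-injection mould: set the larger of the two loose aluminium mould halves on the fixed half in the sloping clamp, so that its wide front lug and narrow rear lug drop fully into the matching notches. Then pull the turnbuckle's lever over towards the robot until both jaws have drawn in and grip the half firmly from both ends, and let go.

Things in the scene. Friction and masses are not known exactly. Their poses are not given: they have to be found in the camera images.
- large_half_grip (a point): Larger loose mould half, plain aluminium, about 0.22 kg: plate 50 (x) x 70 (y) x 16 mm, lugs below, grip rib on top 12 mm thick (x), 44 long (y), 31 high; pinch the rib across its 12 mm. Point: mid-rib, 17 mm over the plate's top, 33 over its underside, 39 over the lugs' feet, on which it stands. x: from wide to narrow lug, away from the robot within 0.5 rad; y along the rib; z up.
- wide_lug (a point): Foot centre of the large half's wide lug, on its -x (near) edge: 30 mm wide (y), 11 mm deep (x), 6 mm high; 19 mm in x from the middle of the half.
- narrow_lug (a point): Foot centre of the large half's narrow lug, on its +x (far) edge: 14 mm wide (y), 11 mm deep (x), 6 mm high; 19 mm in x from the middle.
- small_half_grip (a point): Smaller loose mould half, of another mould and not needed: like the large one but only 48 mm long in y, rib 36 mm long, narrower lugs. The two may have changed places.
- seat (a point): Centre of the top face, 50 (x) x 66 (y) mm, of the fixed mould half, 22 mm above the clamp's sloping bed, which is inclined 30 degrees and faces the robot. x: up the slope, away from the robot; y: level, to the left, along the turnbuckle; z: square to the slope. A seated half lies flat on this face, its grip point 33 mm above it along z, its axes parallel to these.
- wide_notch (a point): Floor centre of the notch for the wide lug, in the fixed half's front (-x) edge: 34 mm wide (y), 7 mm deep (z), 14 mm in from the edge and open there. Axes as the seat's. Play 2 mm each side.
- narrow_notch (a point): Floor centre of the notch for the narrow lug, in the fixed half's rear (+x) edge: 18 mm wide, 7 mm deep, 14 mm in from the edge and open there. Play 2 mm each side.
- jaw_left: Left (+y) steel jaw bar, 18 mm thick, riding on one threaded end of the turnbuckle, its top 48 mm above the bed beside the mould. Origin: on the bed, in the middle between the jaws when open. Its inner face stands 49 mm from the middle at turnbuckle 0 and moves in 11.5 mm per radian.
- jaw_right: Right (-y) jaw bar, mirror image of the left, on the other threaded end; both draw in together.
- turnbuckle (a joint): Angle of sleeve and lever, 0 to 1.65 rad. 0: lever leans 0.873 rad up the slope from the bed's normal, jaws 98 mm apart. Grows as the lever is pulled towards the robot, closing the jaws; they meet the large half at about 1.22, then the force rises steeply. Friction 0.25 N m, about 3 N at the knob; stays where left, self-locking. Pull with about 10 N more to clamp.
- sleeve_axis (a point): Middle of the brass turnbuckle sleeve (26 mm diameter, 40 long), on its axis: 75 mm up the slope (seat's x) and 4 mm along the seat's z from the seat. It turns about the seat's y axis.
- lever_knob (a point): Centre of the black barrel knob, a cylinder 22 mm in diameter and 26 mm long (along the seat's y) across the end of the 10 mm thick lever, 80 mm from the sleeve's axis. It can be pinched across its two flat ends (26 mm), turning between the fingers, or pushed from behind; it moves in an arc towards the robot.
Not all that is in view belongs to the job. Leave any red or turquoise look-alike of the part that bears large_half_grip alone.

How it is judged:
By the outcome, as a careful person would: the job done as asked, in the order asked, and still so for the second after the job is handed in, with the robot touching nothing.
It also fails if it takes over 58 s, if anything falls off the work surface, if the arm or the gripper's body presses on something with over 40 N, if the wrist force passes 120 N, or if a joint passes its speed limit or range.

## Working session

There is one attempt and no reset: what is moved stays moved. The work goes in short steps, Python scripts to look and compute and a tool call to move; the robot and the scene stay as the last step left them, time stands still between calls to the robot, and variables do not carry over. Pictures are saved under pics/ and viewed, at most 10 in all, crops included, and the job is handed in when it is done.

Besides the shell and the picture viewer there is one more tool, called after ">>>" as name(argument=value, ...), one argument or row to a line, values as JSON. drive_tool: Moves the arm, as the interface text tells. Its arguments: {"type":"object","properties":{"rows":{"type":"array"},"newtons":{"type":"number"}},"required":["rows"]}

```bash
mkdir -p pics; ls; cat > h.py <<'E'
import numpy as np, cv2
from scipy.spatial.transform import Rotation as R
from plant import sensors,cams,r
def cap(n,f):
    s=sensors.get_state(); c=cams.capture(n); cv2.imwrite('pics/'+f,c['pixels'][:,:,::-1]); np.save('pics/'+f+'.npy',np.array([c,s],dtype=object),allow_pickle=True); return c,s
def load(f): return np.load('pics/'+f+'.npy',allow_pickle=True)
E
python3 - <<'E'
from h import *
print(sensors.get_state(), r.tip_reach)
for n in('side','top','wrist'):
    c,s=cap(n,n+'0.png'); print(n,{k:v for k,v in c.items() if k!='pixels'})
a=[cv2.imread(f'pics/{n}0.png') for n in('side','top')]
E
```

```text
pics
{'time_s': 0.0, 'joints': array([-5.16173563e+01,  2.05910283e+01,  6.32797929e-01, -2.06977566e-02,
       -7.01354553e+01, -1.65068881e+01]), 'qd': array([-0.08988493,  0.02386299,  0.08286698, -0.17364962,  0.09332935,
       -0.00515736]), 'joint_torque': array([ 1.01296533e-03, -5.82719600e+01,  2.93048805e+01,  6.99729055e+00,
        6.71991846e-03, -1.97855657e-04]), 'tcp_pos': array([ 0.25130602, -0.62597147,  0.24461802]), 'eef_rot': array([ 1.79904647e+02, -7.96640627e-03, -1.58131287e+02]), 'contact_force': array([-0.29971187, -0.09121827, -0.3336579 ]), 'moment': array([-0.00198254, -0.03445811,  0.03762103]), 'gripper_force': 0.0, 'gripper_width': 0.08779527137988072} 0.019
side {'intrinsics': array([[430.423046  ,   0.        , 317.77442997],
       [  0.        , 430.423046  , 201.42885793],
       [  0.        ,   0.        ,   1.        ]]), 'eye': array([ 0.57246638, -1.26574617,  0.73186168]), 'orientation': array([61.63716791, -0.48963896,  2.48023046])}
top {'intrinsics': array([[488.33451727,   0.        , 319.47982112],
       [  0.        , 488.33451727, 203.02718404],
       [  0.        ,   0.        ,   1.        ]]), 'eye': array([ 0.13468707, -0.24981012,  1.56572109]), 'orientation': array([ 16.56806025,  -0.13970692, -79.75618376])}
wrist {'intrinsics': array([[345.18014681,   0.        , 315.3743483 ],
       [  0.        , 345.18014681, 201.50761745],
       [  0.        ,   0.        ,   1.        ]]), 'T_tool_cam': array([[ 1.27474566e-03,  9.52625877e-01,  3.04141931e-01,
         8.40012132e-02],
       [ 9.99998847e-01, -9.63485699e-04, -1.17347443e-03,
        -1.45699605e-03],
       [-8.24845702e-04,  3.04143076e-01, -9.52626007e-01,
        -1.38854207e-01],
       [ 0.00000000e+00,  0.00000000e+00,  0.00000000e+00,
         1.00000000e+00]])}
```

View pics/side0.png

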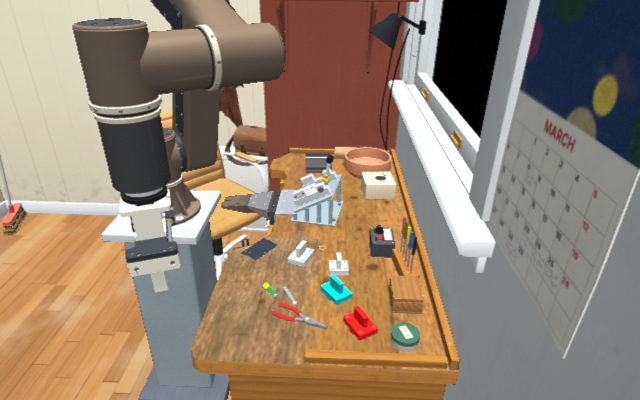

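View pics/top0.png

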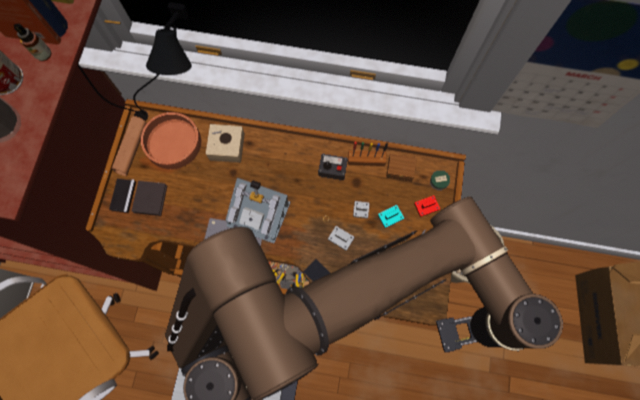

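The side view shows two grey loose halves at about (300,253) and (339,265), with turquoise (336,290) and red (360,323) look-alikes. The clamp is near (318,195). In the top view the grey halves are at (341,237) and (362,209), and the clamp is at (258,208). I'll enlarge these to tell the halves apart.

```bash
cat >> h.py <<'E'
def ray(c,s,uv):
    K=c['intrinsics']; d=np.array([(uv[0]-K[0,2])/K[0,0],-(uv[1]-K[1,2])/K[1,1],-1.])
    if 'eye' in c: Rm=R.from_euler('xyz',c['orientation'],degrees=True).as_matrix(); o=np.array(c['eye'])
    else:
        Rt=R.from_euler('xyz',s['eef_rot'],degrees=True).as_matrix(); T=c['T_tool_cam']; Rm=Rt@T[:3,:3]; o=s['tcp_pos']+Rt@T[:3,3]
    d=Rm@d; return o,d/np.linalg.norm(d)
def onz(c,s,uv,z):
    o,d=ray(c,s,uv); return o+d*(z-o[2])/d[2]
def tri(rs):
    A=sum(np.eye(3)-np.outer(d,d) for o,d in rs); b=sum((np.eye(3)-np.outer(d,d))@o for o,d in rs)
    p=np.linalg.solve(A,b); return p,[np.linalg.norm(np.cross(p-o,d)) for o,d in rs]
def proj(c,s,p):
    if 'eye' in c: Rm=R.from_euler('xyz',c['orientation'],degrees=True).as_matrix(); o=np.array(c['eye'])
    else:
        Rt=R.from_euler('xyz',s['eef_rot'],degrees=True).as_matrix(); T=c['T_tool_cam']; Rm=Rt@T[:3,:3]; o=s['tcp_pos']+Rt@T[:3,3]
    q=Rm.T@(np.asarray(p)-o); K=c['intrinsics']; return np.array([K[0,2]-K[0,0]*q[0]/q[2], K[1,2]+K[1,1]*q[1]/q[2]])
E
python3 - <<'E'
from h import *
t=cv2.imread('pics/top0.png'); s=cv2.imread('pics/side0.png')
f=lambda im,x,y,w,h:cv2.resize(im[y:y+h,x:x+w],(400,300),interpolation=cv2.INTER_CUBIC)
a=np.vstack([np.hstack([f(t,310,180,80,60+15)[:300],f(t,218,170,80,60)]),np.hstack([f(s,280,235,80,60),f(s,280,165,80,60)])])
cv2.imwrite('pics/crop1.png',a)
ct,st=load('top0.png'); cs,ss=load('side0.png')
for n,p in(('A',(341,237)),('B',(362,209))): print(n,onz(ct,st,p,.03))
for n,p in(('A',(300,253)),('B',(339,265))): print(n,onz(cs,ss,p,.03))
print(onz(ct,st,(258,208),.1))
E
```

```text
A [ 0.48517812 -0.26058079  0.03      ]
B [ 0.58973135 -0.31266884  0.03      ]
A [ 0.4855631  -0.27401521  0.03      ]
B [ 0.5949733  -0.32378536  0.03      ]
[0.51423879 0.01013943 0.1       ]
```

View pics/crop1.png

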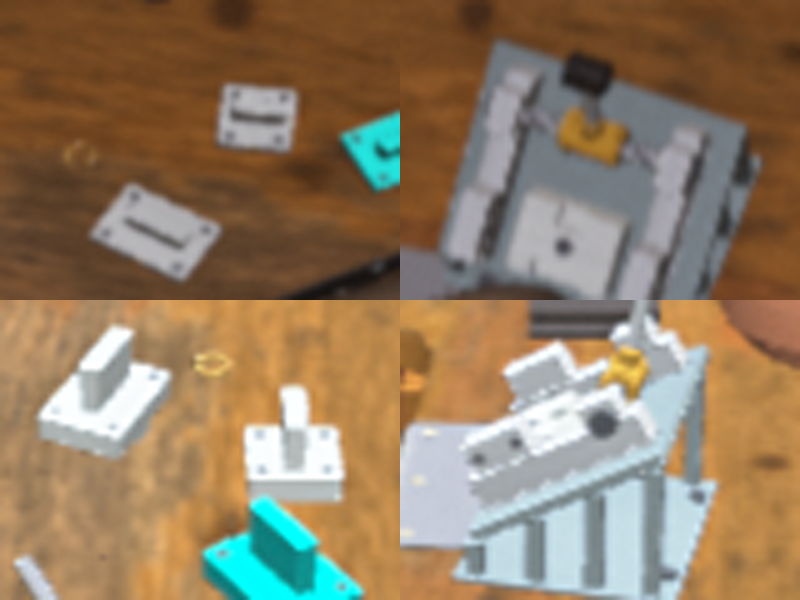

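The top-left crop shows half A at top-view (341,237), side (300,253): its plate is clearly oblong, about 70x50, with the longer rib, so it is the large half. Half B at (362,209) is nearly square, so it is the small one. The tool can only point down, so I'll pinch the rib by its ends (along y). That way the half can pivot to the 30° slope. Next I'll look at A with the wrist camera.

>>> drive_tool(
  rows=[
    {"x": -0.035, "y": 0.025, "z": 0.0},
    {"x": -0.07, "y": 0.05, "z": 0.0},
    {"x": -0.105, "y": 0.075, "z": 0.01},
    {"x": -0.14, "y": 0.1, "z": 0.01},
    {"x": -0.175, "y": 0.125, "z": 0.02},
    {"x": -0.21, "y": 0.15, "z": 0.03},
    {"x": -0.245, "y": 0.175, "z": 0.04},
    {"x": -0.28, "y": 0.2, "z": 0.045},
    {"x": -0.315, "y": 0.225, "z": 0.045},
    {"x": -0.35, "y": 0.248, "z": 0.045},
  ],
)

```text
invalid input
```

>>> drive_tool(
  rows=[
    {"x": 0},
    {"x": 0},
  ],
)

```text
invalid input
```

```bash
python3 - <<'E'
from h import *
c,s=cap('wrist','w1.png'); cap('top','top1.png'); print(s['tcp_pos'],s['eef_rot'],s['time_s'])
E
```

```text
[ 0.25136849 -0.6260999   0.24483786] [ 1.79927825e+02 -8.91452098e-03 -1.58126930e+02] 0.15
```

View pics/w1.png

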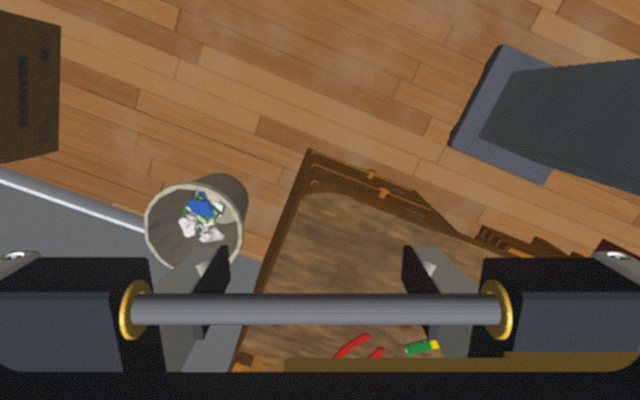

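The move was refused because rows need every field, so the arm has not moved. The picture shows only the floor and the fingers, with the fingers filling rows 250-370. The camera therefore sees the tool's +x side, and I should look with the TCP past the object.

>>> drive_tool(
  rows=[
    {"fingers": 1, "x": -0.04, "y": 0.025, "z": 0.0, "spin": 0},
    {"fingers": 1, "x": -0.08, "y": 0.05, "z": 0.0, "spin": 0},
    {"fingers": 1, "x": -0.12, "y": 0.075, "z": 0.0, "spin": 0},
    {"fingers": 1, "x": -0.16, "y": 0.1, "z": 0.0, "spin": 0},
    {"fingers": 1, "x": -0.2, "y": 0.125, "z": 0.0, "spin": 0},
    {"fingers": 1, "x": -0.24, "y": 0.15, "z": 0.0, "spin": 0},
    {"fingers": 1, "x": -0.28, "y": 0.175, "z": 0.0, "spin": 0},
    {"fingers": 1, "x": -0.33, "y": 0.2, "z": 0.0, "spin": 0},
    {"fingers": 1, "x": -0.38, "y": 0.225, "z": 0.0, "spin": 0},
    {"fingers": 1, "x": -0.43, "y": 0.248, "z": 0.0, "spin": 0},
  ],
)

```text
time_s: 1.5
tcp_pos: [0.5591, -0.2344, 0.2458]
eef_rot: [-180.0, 0.0, -158.1]
contact_force: [0.7, -0.9, 0.6]
gripper_width: 0.0879
gripper_force: 0.0
```

>>> drive_tool(
  rows=[
    {"fingers": 1, "x": 0, "y": 0, "z": 0, "spin": 0},
    {"fingers": 1, "x": 0, "y": 0, "z": 0, "spin": 0},
  ],
)

```text
time_s: 1.75
tcp_pos: [0.5579, -0.2358, 0.2453]
eef_rot: [180.0, -0.0, -158.1]
contact_force: [0.1, -0.1, -0.3]
gripper_width: 0.0875
gripper_force: 0.0
```

```bash
python3 - <<'E'
from h import *
c,s=cap('wrist','w2.png'); cap('top','top2.png'); print(s['tcp_pos'],s['eef_rot'],s['time_s'])
E
```

```text
[ 0.55792335 -0.2357958   0.24525949] [ 1.79979921e+02 -3.99566075e-02 -1.58078149e+02] 1.75
```

View pics/w2.png

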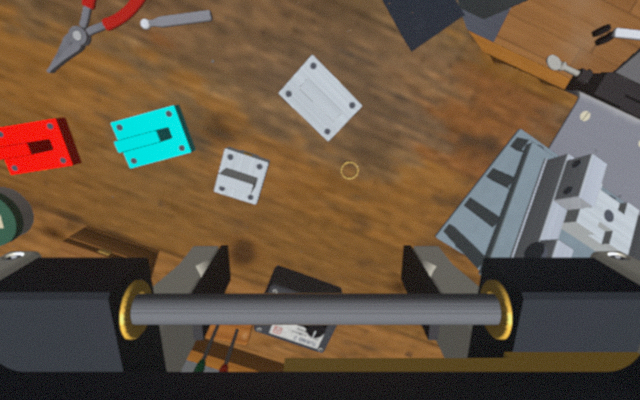

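The wrist view shows A as an oblong plate centred near (320,97), B near (242,176) and the clamp at right near (580,220). I'll now measure A's plate corners at z=0.022.

```bash
cat >> h.py <<'E'
def grey(im,box,smax=40,vmin=120):
    x0,y0,x1,y1=box; hsv=cv2.cvtColor(im,cv2.COLOR_BGR2HSV); m=((hsv[...,1]<smax)&(hsv[...,2]>vmin)).astype(np.uint8)
    k=np.zeros_like(m); k[y0:y1,x0:x1]=m[y0:y1,x0:x1]; k=cv2.morphologyEx(k,cv2.MORPH_CLOSE,np.ones((5,5)))
    cs=cv2.findContours(k,cv2.RETR_EXTERNAL,cv2.CHAIN_APPROX_NONE)[0]; return max(cs,key=cv2.contourArea)
E
python3 - <<'E'
from h import *
c,s=load('w2.png'); im=cv2.imread('pics/w2.png')
for n,b in(('A',(265,40,380,155)),('B',(200,140,285,215))):
    k=grey(im,b); P=np.array([onz(c,s,p[0].astype(float),.022)[:2] for p in k])
    rc=cv2.minAreaRect((P*1000).astype(np.float32)); print(n,rc, cv2.boxPoints(rc).tolist(), cv2.minAreaRect(k))
E
```

```text
A ((485.27593994140625, -260.9876708984375), (71.11263275146484, 50.78879165649414), 68.4487533569336) [[448.59588623046875, -284.7300109863281], [495.833984375, -303.3864440917969], [521.9559936523438, -237.24533081054688], [474.7178955078125, -218.58889770507812]] ((319.25, 97.75000762939453), (73.53910827636719, 51.61879348754883), 45.0)
B ((591.739990234375, -310.1254577636719), (50.98971939086914, 48.95010757446289), 3.2765262126922607) [[564.887939453125, -287.1475524902344], [567.6856689453125, -336.0176696777344], [618.592041015625, -333.1033630371094], [615.7943115234375, -284.2332458496094]] ((240.29595947265625, 176.14610290527344), (47.02667999267578, 45.671592712402344), 17.52556800842285)
```

A comes out as 71x51 mm at (0.485,-0.261) with its long axis at 68.4°, which matches the large half (70x50). B is 51x49, so it is the small one. I'll go over A, aligning tool y with the rib.

>>> drive_tool(
  rows=[
    {"fingers": 1, "x": 0.01, "y": 0, "z": 0.015, "spin": 0.1},
    {"fingers": 1, "x": 0.025, "y": 0.001, "z": 0.03, "spin": 0.22},
    {"fingers": 1, "x": 0.04, "y": 0.002, "z": 0.05, "spin": 0.36},
    {"fingers": 1, "x": 0.055, "y": 0.003, "z": 0.075, "spin": 0.5},
    {"fingers": 1, "x": 0.068, "y": 0.004, "z": 0.1, "spin": 0.62},
    {"fingers": 1, "x": 0.077, "y": 0.004, "z": 0.125, "spin": 0.71},
    {"fingers": 1, "x": 0.077, "y": 0.004, "z": 0.145, "spin": 0.76},
    {"fingers": 1, "x": 0.077, "y": 0.004, "z": 0.145, "spin": 0.76},
    {"fingers": 1, "x": 0.077, "y": 0.004, "z": 0.145, "spin": 0.76},
  ],
)

```text
time_s: 2.98
tcp_pos: [0.4854, -0.2617, 0.1015]
eef_rot: [-180.0, 0.1, 158.4]
contact_force: [-0.2, 0.9, 1.2]
gripper_width: 0.0875
gripper_force: 0.0
```

>>> drive_tool(
  newtons=15,
  rows=[
    {"fingers": 1, "x": 0, "y": 0, "z": 0.025, "spin": 0},
    {"fingers": 1, "x": 0, "y": 0, "z": 0.045, "spin": 0},
    {"fingers": 1, "x": 0, "y": 0, "z": 0.053, "spin": 0},
    {"fingers": 0.4, "x": 0, "y": 0, "z": 0.053, "spin": 0},
    {"fingers": 0.2, "x": 0, "y": 0, "z": 0.053, "spin": 0},
    {"fingers": -0.2, "x": 0, "y": 0, "z": 0.053, "spin": 0},
    {"fingers": -0.2, "x": 0, "y": 0, "z": 0.053, "spin": 0},
    {"fingers": -0.2, "x": 0, "y": 0, "z": 0.053, "spin": 0},
    {"fingers": -0.2, "x": 0, "y": 0, "z": 0.053, "spin": 0},
    {"fingers": -0.2, "x": 0, "y": 0, "z": 0.053, "spin": 0},
  ],
)

```text
time_s: 4.22
tcp_pos: [0.4854, -0.261, 0.0478]
eef_rot: [180.0, 0.0, 158.3]
contact_force: [0.3, 0.8, 3.7]
gripper_width: 0.0441
gripper_force: 15.0
```

It's gripped at 44.1 mm. For a calibration I'll open, back off to a viewing pose and photograph the now-centred half. That shows the camera bias relative to the grip.

>>> drive_tool(
  rows=[
    {"fingers": 0.6, "x": 0, "y": 0, "z": 0, "spin": 0},
    {"fingers": 0.6, "x": 0, "y": 0, "z": 0, "spin": 0},
    {"fingers": 0.6, "x": 0, "y": 0, "z": -0.02, "spin": 0},
    {"fingers": 0.6, "x": 0, "y": 0, "z": -0.06, "spin": 0},
    {"fingers": 0.6, "x": -0.03, "y": 0, "z": -0.11, "spin": 0},
    {"fingers": 0.6, "x": -0.07, "y": 0, "z": -0.16, "spin": 0},
    {"fingers": 0.6, "x": -0.08, "y": 0, "z": -0.18, "spin": 0},
    {"fingers": 0.6, "x": -0.08, "y": 0, "z": -0.18, "spin": 0},
    {"fingers": 0.6, "x": -0.08, "y": 0, "z": -0.18, "spin": 0},
  ],
)

```text
time_s: 5.35
tcp_pos: [0.5585, -0.2902, 0.2263]
eef_rot: [180.0, -0.1, 158.3]
contact_force: [-1.2, 0.6, 0.6]
gripper_width: 0.0702
gripper_force: 0.0
```

```bash
python3 - <<'E'
from h import *
c,s=cap('wrist','w3.png'); im=cv2.imread('pics/w3.png'); print(s['tcp_pos'],s['eef_rot'])
u=proj(c,s,(.4854,-.261,.022)); print(u); b=[int(v) for v in(u[0]-60,u[1]-60,u[0]+60,u[1]+60)]
k=grey(im,b); P=np.array([onz(c,s,p[0].astype(float),.022)[:2] for p in k])
rc=cv2.minAreaRect((P*1000).astype(np.float32)); print(rc)
Rt=R.from_euler('xyz',s['eef_rot'],degrees=True).as_matrix(); print(Rt.T@(np.array([*rc[0],22])/1000-s['tcp_pos']))
E
```

```text
[ 0.55854626 -0.29020178  0.22633348] [ 1.79992522e+02 -1.12579957e-01  1.58312389e+02]
[317.21257971  96.2734665 ]
((484.77410888671875, -262.22509765625), (71.1336898803711, 50.02682113647461), 68.38182067871094)
[ 0.07848703 -0.0012926   0.20448792]
```

The camera reads tool-y 1.3 mm too low (half at true y=0 measured -1.3). x is fine and yaw agrees within 0.1°. Now I'll view the clamp from above and beyond.

>>> drive_tool(
  rows=[
    {"fingers": 0.6, "x": 0.005, "y": 0.02, "z": -0.02, "spin": -0.05},
    {"fingers": 0.6, "x": 0.015, "y": 0.06, "z": -0.045, "spin": -0.1},
    {"fingers": 0.6, "x": 0.025, "y": 0.1, "z": -0.07, "spin": -0.15},
    {"fingers": 0.6, "x": 0.035, "y": 0.145, "z": -0.075, "spin": -0.2},
    {"fingers": 0.6, "x": 0.045, "y": 0.19, "z": -0.075, "spin": -0.2},
    {"fingers": 0.6, "x": 0.055, "y": 0.235, "z": -0.075, "spin": -0.2},
    {"fingers": 0.6, "x": 0.065, "y": 0.27, "z": -0.075, "spin": -0.2},
    {"fingers": 0.6, "x": 0.069, "y": 0.285, "z": -0.075, "spin": -0.2},
    {"fingers": 0.6, "x": 0.069, "y": 0.285, "z": -0.075, "spin": -0.2},
    {"fingers": 0.6, "x": 0.069, "y": 0.285, "z": -0.075, "spin": -0.2},
  ],
)

```text
time_s: 6.65
tcp_pos: [0.6004, -0.0007, 0.3028]
eef_rot: [-180.0, 0.0, 169.8]
contact_force: [-0.3, -0.2, 0.4]
gripper_width: 0.0699
gripper_force: 0.0
```

```bash
python3 - <<'E'
from h import *
c,s=cap('wrist','w4.png'); im=cv2.imread('pics/w4.png'); print(s['tcp_pos'],s['eef_rot'])
cap('top','top4.png')
cv2.imwrite('pics/w4c.png',cv2.resize(im[20:320,120:520],(800,600),interpolation=cv2.INTER_CUBIC))
E
```

```text
[ 0.60037526 -0.00071768  0.30277099] [-1.79991544e+02  1.60722797e-03  1.69800290e+02]
```

View pics/w4c.png

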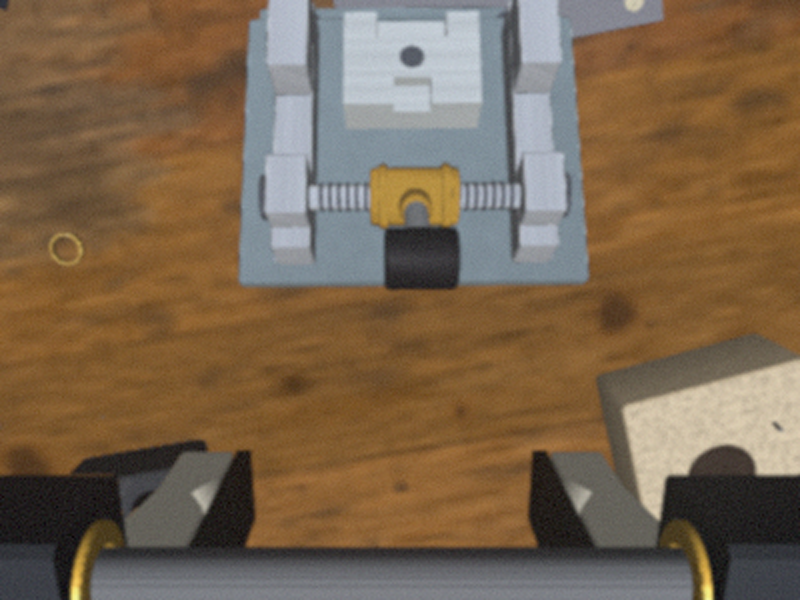

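The crop shows the clamp nearly square in view: the seat hole is at crop (412,56), i.e. image (326,48). The black knob is at crop (422,258), or (331,149). The rear top edge of the fixed half runs from crop (344,105) to (481,102), and the sleeve is at (415,195). I'll take one more view for triangulation.

>>> drive_tool(
  rows=[
    {"fingers": 0.6, "x": 0.02, "y": 0, "z": 0, "spin": 0},
    {"fingers": 0.6, "x": 0.05, "y": 0, "z": 0.01, "spin": 0},
    {"fingers": 0.6, "x": 0.08, "y": 0, "z": 0.03, "spin": 0},
    {"fingers": 0.6, "x": 0.08, "y": 0, "z": 0.03, "spin": 0},
    {"fingers": 0.6, "x": 0.08, "y": 0, "z": 0.03, "spin": 0},
  ],
)

```text
time_s: 7.38
tcp_pos: [0.5225, 0.0135, 0.2733]
eef_rot: [180.0, 0.1, 169.8]
contact_force: [1.0, -0.0, 1.0]
gripper_width: 0.0702
gripper_force: 0.0
```

```bash
python3 - <<'E'
from h import *
c,s=cap('wrist','w5.png'); im=cv2.imread('pics/w5.png'); print(s['tcp_pos'],s['eef_rot'])
a=cv2.resize(cv2.imread('pics/w4.png')[20:100,270:390],(800,533),interpolation=cv2.INTER_CUBIC)[:290]
b=cv2.resize(im[100:190,265:385],(800,600),interpolation=cv2.INTER_CUBIC)
cv2.imwrite('pics/w5c.png',cv2.resize(im[60:285,170:470],(800,600),interpolation=cv2.INTER_CUBIC))
E
```

```text
[0.52251979 0.01348558 0.27333157] [1.79984502e+02 7.29558009e-02 1.69767344e+02]
```

View pics/w5c.png

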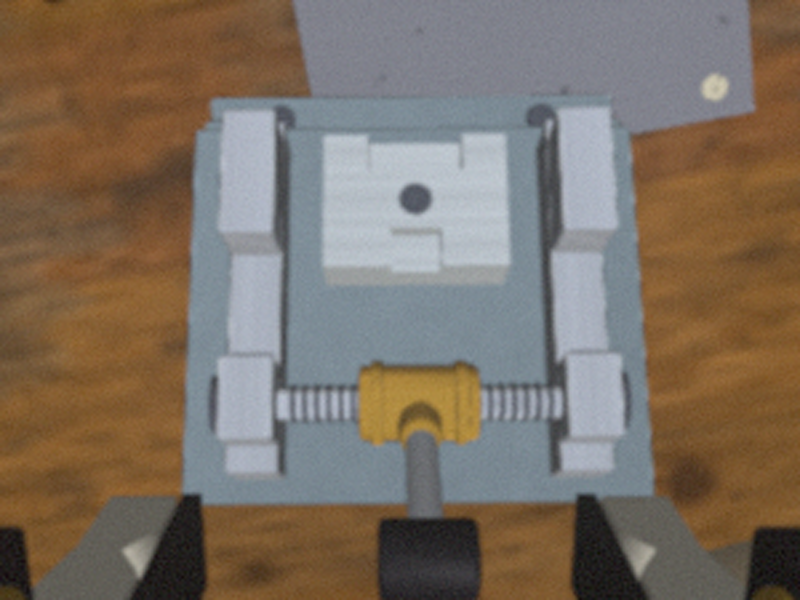

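The crop shows the seat hole at crop (415,198), i.e. image (325.6,134). Its top-face corners are at crop (323,135), (506,133), (324,269) and (510,264), and the knob is at crop (430,558). I'll triangulate these and measure yaw from the side edges.

```bash
cat > seat.py <<'E'
from h import *
def hole(f,uv):
    g=cv2.GaussianBlur(cv2.cvtColor(cv2.imread('pics/'+f),cv2.COLOR_BGR2GRAY),(3,3),0).astype(float)
    y,x=np.mgrid[0:g.shape[0],0:g.shape[1]]; w=np.where(np.hypot(x-uv[0],y-uv[1])<8,np.clip(170-g,0,None),0); return np.array([(w*x).sum(),(w*y).sum()])/w.sum()
V=[load('w4.png'),load('w5.png')]; H=[hole('w4.png',(326,48)),hole('w5.png',(325.6,134.3))]
def cray(v,u):
    o,d=ray(*v,u); Rt=R.from_euler('xyz',v[1]['eef_rot'],degrees=True).as_matrix(); return o+Rt@[0,.0013,0],d
print('hole px',H,'wrist tri',tri([cray(v,u) for v,u in zip(V,H)]))
ct,st=load('top4.png')
im=cv2.imread('pics/w5.png').astype(float); S=im[...,2]-0.0   # red channel: seat bright vs bed
L=[];Rr=[]
for v in range(114,157):
    row=cv2.GaussianBlur(S[v:v+1],(3,1),0)[0]; g=np.diff(row)
    l=280+np.argmax(g[280:300]); rr=350+np.argmin(g[350:370])
    def sub(i,sg): a=np.clip(sg*g[i-2:i+3],0,None); return (a*np.arange(i-2,i+3)).sum()/a.sum()+.5
    L.append((sub(l,1),v)); Rr.append((sub(rr,-1),v))
fit=lambda P:np.polyfit(np.array(P)[:,1],np.array(P)[:,0],1)
a,b=fit(L),fit(Rr); print('edges',a,b,np.std(np.array(L)[:,0]-np.polyval(a,range(114,157))),np.std(np.array(Rr)[:,0]-np.polyval(b,range(114,157))))
yaw=np.radians(-10.2)
for z in(.07,.075,.08,.085,.09,.095,.1):
    o,d=cray(V[1],H[1]); p=o+d*(z-o[2])/d[2]
    for _ in range(5):
        ex=np.array([np.cos(yaw)*.8660,np.sin(yaw)*.8660,.5]); ey=np.array([-np.sin(yaw),np.cos(yaw),0]); n=np.cross(ex,ey)
        def pl(u): o,d=cray(V[1],u); return o+d*(n@(p-o))/(n@d)
        q=[[pl((np.polyval(e,v),v)) for v in(115,156)] for e in(a,b)]
        dirs=[(x[0]-x[1]) for x in q]; dd=sum(x/np.linalg.norm(x) for x in dirs); dd=dd*np.sign(dd[0]); yaw=np.arctan2(dd[1],dd[0])
    w=[(x-p)@ey for x in(q[0][0],q[0][1],q[1][0],q[1][1])]
    print(z,p.round(4),'yaw',np.degrees(yaw).round(2),'edge y mm',(np.array(w)*1000).round(1),'reproj w4',(proj(*V[0],p-R.from_euler('xyz',V[0][1]['eef_rot'],degrees=True).as_matrix()@[0,.0013,0])-H[0]).round(2),'top',proj(ct,st,p).round(1))
E
python3 seat.py
```

```text
hole px [array([325.51691496,  47.82107387]), array([325.33763158, 134.08815789])] wrist tri (array([0.48078005, 0.03039104, 0.07892943]), [np.float64(4.504921493933278e-05), np.float64(4.50492149393156e-05)])
edges [-8.34082033e-03  2.91762216e+02] [3.63566529e-02 3.55174654e+02] 0.09779086391798388 0.08590505463193775
0.07 [0.4819 0.0305 0.07  ] yaw -9.73 edge y mm [-34. -34.  34.  34.] reproj w4 [0.09 2.24] top [250.6 219.2]
0.075 [0.4813 0.0305 0.075 ] yaw -9.73 edge y mm [-33.5 -33.5  33.5  33.5] reproj w4 [0.09 1.  ] top [250.4 219. ]
0.08 [0.4807 0.0304 0.08  ] yaw -9.73 edge y mm [-33. -33.  33.  33.] reproj w4 [ 0.09 -0.28] top [250.2 218.8]
0.085 [0.4801 0.0304 0.085 ] yaw -9.73 edge y mm [-32.5 -32.5  32.5  32.5] reproj w4 [ 0.1  -1.59] top [249.9 218.5]
0.09 [0.4794 0.0303 0.09  ] yaw -9.73 edge y mm [-32. -32.  32.  32.] reproj w4 [ 0.1  -2.94] top [249.7 218.3]
0.095 [0.4788 0.0303 0.095 ] yaw -9.73 edge y mm [-31.5 -31.5  31.5  31.5] reproj w4 [ 0.1  -4.34] top [249.4 218.1]
0.1 [0.4782 0.0303 0.1   ] yaw -9.73 edge y mm [-31. -31.  31.  31.] reproj w4 [ 0.1  -5.78] top [249.2 217.9]
```

Seat: (0.4807, 0.0304, 0.0795), yaw -9.73°. It checks out: width 66 mm, and the views agree to 0.05 mm. I'll go back and grip A by its rib ends.

>>> drive_tool(
  rows=[
    {"fingers": 0.6, "x": 0, "y": -0.02, "z": 0, "spin": 0.02},
    {"fingers": 0.6, "x": -0.002, "y": -0.06, "z": 0, "spin": 0.05},
    {"fingers": 0.6, "x": -0.004, "y": -0.105, "z": 0.005, "spin": 0.1},
    {"fingers": 0.6, "x": -0.006, "y": -0.15, "z": 0.02, "spin": 0.15},
    {"fingers": 0.6, "x": -0.008, "y": -0.195, "z": 0.05, "spin": 0.18},
    {"fingers": 0.6, "x": -0.01, "y": -0.235, "z": 0.085, "spin": 0.2},
    {"fingers": 0.6, "x": -0.012, "y": -0.265, "z": 0.12, "spin": 0.2},
    {"fingers": 0.6, "x": -0.0123, "y": -0.2767, "z": 0.15, "spin": 0.2},
    {"fingers": 0.6, "x": -0.0123, "y": -0.2767, "z": 0.16, "spin": 0.2},
    {"fingers": 0.6, "x": -0.0123, "y": -0.2767, "z": 0.16, "spin": 0.2},
  ],
)

```text
time_s: 8.68
tcp_pos: [0.4848, -0.2609, 0.1124]
eef_rot: [-180.0, -0.1, 158.3]
contact_force: [0.6, 0.3, 0.1]
gripper_width: 0.0697
gripper_force: 0.0
```

>>> drive_tool(
  newtons=15,
  rows=[
    {"fingers": 0.6, "x": -0.0005, "y": 0, "z": 0.03, "spin": 0},
    {"fingers": 0.6, "x": -0.0005, "y": 0, "z": 0.055, "spin": 0},
    {"fingers": 0.6, "x": -0.0005, "y": 0, "z": 0.0645, "spin": 0},
    {"fingers": 0.3, "x": -0.0005, "y": 0, "z": 0.0645, "spin": 0},
    {"fingers": -0.2, "x": -0.0005, "y": 0, "z": 0.0645, "spin": 0},
    {"fingers": -0.2, "x": -0.0005, "y": 0, "z": 0.0645, "spin": 0},
    {"fingers": -0.2, "x": -0.0005, "y": 0, "z": 0.0645, "spin": 0},
    {"fingers": -0.2, "x": -0.0005, "y": 0, "z": 0.0645, "spin": 0},
  ],
)

```text
time_s: 9.68
tcp_pos: [0.486, -0.2608, 0.049]
eef_rot: [180.0, 0.1, 158.3]
contact_force: [-1.1, 0.6, 6.1]
gripper_width: 0.0435
gripper_force: 15.0
```

>>> drive_tool(
  rows=[
    {"fingers": -0.2, "x": 0, "y": 0, "z": -0.01, "spin": 0},
    {"fingers": -0.2, "x": 0, "y": 0, "z": -0.04, "spin": 0},
    {"fingers": -0.2, "x": 0, "y": 0, "z": -0.08, "spin": 0},
    {"fingers": -0.2, "x": 0, "y": 0, "z": -0.12, "spin": 0},
    {"fingers": -0.2, "x": 0, "y": 0, "z": -0.16, "spin": 0},
    {"fingers": -0.2, "x": 0, "y": 0, "z": -0.18, "spin": 0},
    {"fingers": -0.2, "x": 0, "y": 0, "z": -0.18, "spin": 0},
  ],
)

```text
time_s: 10.55
tcp_pos: [0.4859, -0.2609, 0.23]
eef_rot: [180.0, 0.2, 158.3]
contact_force: [-0.7, -0.3, -2.1]
gripper_width: 0.044
gripper_force: 15.0
```

>>> drive_tool(
  rows=[
    {"fingers": -0.2, "x": 0.01, "y": 0.02, "z": 0, "spin": -0.02},
    {"fingers": -0.2, "x": 0.025, "y": 0.06, "z": 0, "spin": -0.05},
    {"fingers": -0.2, "x": 0.042, "y": 0.1, "z": 0, "spin": -0.09},
    {"fingers": -0.2, "x": 0.059, "y": 0.14, "z": 0, "spin": -0.13},
    {"fingers": -0.2, "x": 0.076, "y": 0.18, "z": 0, "spin": -0.17},
    {"fingers": -0.2, "x": 0.092, "y": 0.22, "z": 0.005, "spin": -0.2},
    {"fingers": -0.2, "x": 0.106, "y": 0.253, "z": 0.02, "spin": -0.209},
    {"fingers": -0.2, "x": 0.1129, "y": 0.2687, "z": 0.035, "spin": -0.209},
    {"fingers": -0.2, "x": 0.1129, "y": 0.2687, "z": 0.045, "spin": -0.209},
    {"fingers": -0.2, "x": 0.1129, "y": 0.2687, "z": 0.045, "spin": -0.209},
  ],
)

```text
time_s: 11.8
tcp_pos: [0.4789, 0.0298, 0.1818]
eef_rot: [-179.9, -0.1, 170.3]
contact_force: [-0.6, -0.4, -1.1]
gripper_width: 0.0443
gripper_force: 15.0
```

>>> drive_tool(
  rows=[
    {"fingers": -0.2, "x": 0, "y": 0, "z": 0, "spin": 0},
    {"fingers": -0.2, "x": 0, "y": 0, "z": 0, "spin": 0},
  ],
)

```text
time_s: 12.05
tcp_pos: [0.48, 0.0301, 0.1835]
eef_rot: [180.0, 0.0, 170.2]
contact_force: [0.4, -0.2, -1.6]
gripper_width: 0.0438
gripper_force: 15.0
```

```bash
python3 - <<'E'
from h import *
s=sensors.get_state(); p=s['tcp_pos']; y=np.radians(-9.73); f=np.array([np.cos(y),np.sin(y)]); l=np.array([-f[1],f[0]])
d=p-[.4807,.0304,.0795]; print(s['eef_rot'],p,'fwd',f@d[:2],'left',l@d[:2],'up',d[2],s['contact_force'])
E
```

```text
[1.79978408e+02 4.11298277e-02 1.70244759e+02] [0.48001694 0.03012698 0.18351   ] fwd -0.000627096533690596 left -0.0003845352970065341 up 0.10401000022330419 [ 0.40258469 -0.21935505 -1.57280458]
```

On station: forward -0.6 mm, left -0.4 mm, 104 mm above the seat. Lowering to the first touch of the narrow lug.

>>> drive_tool(
  rows=[
    {"fingers": -0.2, "x": 0, "y": 0.0003, "z": 0.015, "spin": 0},
    {"fingers": -0.2, "x": 0, "y": 0.0003, "z": 0.03, "spin": 0},
    {"fingers": -0.2, "x": 0, "y": 0.0003, "z": 0.04, "spin": 0},
    {"fingers": -0.2, "x": 0, "y": 0.0003, "z": 0.045, "spin": 0},
    {"fingers": -0.2, "x": 0, "y": 0.0003, "z": 0.047, "spin": 0},
    {"fingers": -0.2, "x": 0, "y": 0.0003, "z": 0.048, "spin": 0},
  ],
)

```text
time_s: 12.8
tcp_pos: [0.48, 0.0311, 0.1352]
eef_rot: [180.0, 0.0, 170.3]
contact_force: [-0.4, 0.4, -1.6]
gripper_width: 0.044
gripper_force: 15.0
```

>>> drive_tool(
  rows=[
    {"fingers": -0.2, "x": 0.0, "y": 0, "z": 0.001, "spin": 0},
    {"fingers": -0.2, "x": 0.0017, "y": 0, "z": 0.002, "spin": 0},
    {"fingers": -0.2, "x": 0.0034, "y": 0, "z": 0.0034, "spin": 0},
    {"fingers": -0.2, "x": 0.005, "y": 0, "z": 0.0046, "spin": 0},
    {"fingers": -0.2, "x": 0.0067, "y": 0, "z": 0.0058, "spin": 0},
    {"fingers": -0.2, "x": 0.0067, "y": 0, "z": 0.0058, "spin": 0},
  ],
)

```text
time_s: 13.55
tcp_pos: [0.4731, 0.0323, 0.1292]
eef_rot: [180.0, 0.0, 170.3]
contact_force: [1.0, 0.0, 1.7]
gripper_width: 0.0439
gripper_force: 15.0
```

>>> drive_tool(
  rows=[
    {"fingers": -0.2, "x": 0.0015, "y": 0, "z": 0.0015, "spin": 0},
    {"fingers": -0.2, "x": 0.003, "y": 0, "z": 0.003, "spin": 0},
    {"fingers": -0.2, "x": 0.0045, "y": 0, "z": 0.0045, "spin": 0},
    {"fingers": -0.2, "x": 0.0058, "y": 0, "z": 0.006, "spin": 0},
    {"fingers": -0.2, "x": 0.0058, "y": 0, "z": 0.006, "spin": 0},
  ],
)

```text
time_s: 14.18
tcp_pos: [0.4669, 0.033, 0.123]
eef_rot: [-180.0, -0.1, 170.3]
contact_force: [-0.6, -0.2, 1.8]
gripper_width: 0.0437
gripper_force: 15.0
```

```bash
python3 - <<'E'
from h import *
cap('side','s6.png'); cap('top','t6.png')
a=cv2.resize(cv2.imread('pics/s6.png')[155:235,265:365],(750,600),interpolation=cv2.INTER_CUBIC); cv2.imwrite('pics/s6c.png',a)
s=sensors.get_state(); print(s['tcp_pos'],s['contact_force'],s['moment'])
E
```

```text
[0.46689045 0.03296143 0.12297621] [-0.79192079  1.42164838  2.66424787] [0.26614469 0.27617753 0.02655111]
```

View pics/s6c.png

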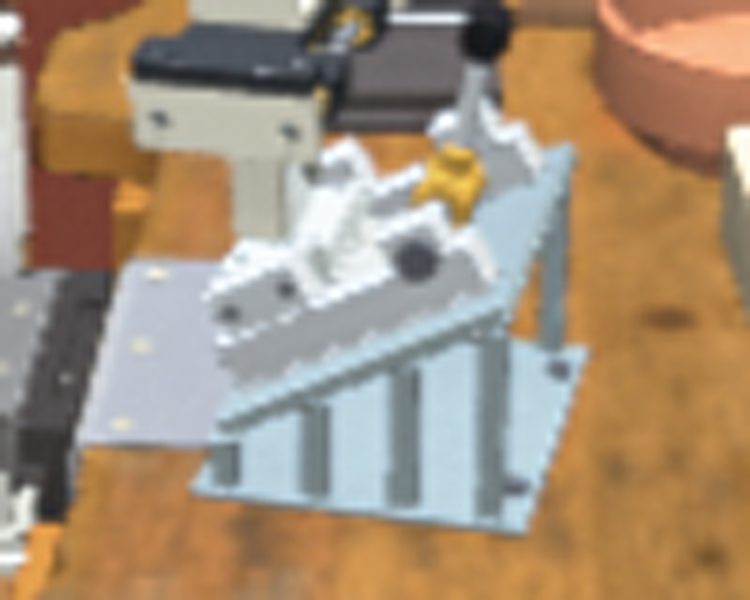

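The side crop shows the half at crop (330,230) between the jaws, tilting with the slope. Contact force is light, about 4 N. I'll finish the arc.

>>> drive_tool(
  rows=[
    {"fingers": -0.2, "x": 0.0012, "y": 0, "z": 0.0018, "spin": 0},
    {"fingers": -0.2, "x": 0.0024, "y": 0, "z": 0.0036, "spin": 0},
    {"fingers": -0.2, "x": 0.0036, "y": 0, "z": 0.0054, "spin": 0},
    {"fingers": -0.2, "x": 0.0046, "y": 0, "z": 0.007, "spin": 0},
    {"fingers": -0.2, "x": 0.0046, "y": 0, "z": 0.007, "spin": 0},
  ],
)

```text
time_s: 14.9
tcp_pos: [0.4627, 0.0339, 0.116]
eef_rot: [-180.0, -0.0, 170.3]
contact_force: [-0.1, -0.4, 0.8]
gripper_width: 0.0435
gripper_force: 15.0
```

```bash
python3 - <<'E'
from h import *
s=sensors.get_state(); p=s['tcp_pos']; y=np.radians(-9.73); f=np.array([np.cos(y),np.sin(y)]); l=np.array([-f[1],f[0]])
d=p-[.4807,.0304,.0795]; print('fwd',f@d[:2],'left',l@d[:2],'up',d[2],s['contact_force'],s['moment'])
E
```

```text
fwd -0.018326336021734887 left 0.0003796501734231474 up 0.03654964283580364 [-0.07195155 -0.43471673  0.82951119] [-0.0836691  -0.06780216 -0.0281114 ]
```

>>> drive_tool(
  rows=[
    {"fingers": -0.2, "x": 0, "y": 0, "z": 0.001, "spin": 0},
    {"fingers": -0.2, "x": 0, "y": 0, "z": 0.002, "spin": 0},
    {"fingers": -0.2, "x": 0, "y": 0, "z": 0.003, "spin": 0},
    {"fingers": -0.2, "x": 0, "y": 0, "z": 0.003, "spin": 0},
  ],
)

```text
time_s: 15.4
tcp_pos: [0.4632, 0.0338, 0.1146]
eef_rot: [-180.0, 0.1, 170.3]
contact_force: [-5.5, 0.4, 18.1]
gripper_width: 0.0435
gripper_force: 15.0
```

Force rises steeply to 18 N at the seated height, so it's bottomed. Releasing slightly (the fingers stay inside the jaws), rising and looking.

>>> drive_tool(
  rows=[
    {"fingers": 0.12, "x": 0, "y": 0, "z": -0.001, "spin": 0},
    {"fingers": 0.12, "x": 0, "y": 0, "z": -0.001, "spin": 0},
    {"fingers": 0.12, "x": 0, "y": 0, "z": -0.005, "spin": 0},
    {"fingers": 0.12, "x": 0, "y": 0, "z": -0.02, "spin": 0},
    {"fingers": 0.12, "x": 0, "y": 0, "z": -0.05, "spin": 0},
    {"fingers": 0.3, "x": 0, "y": 0, "z": -0.09, "spin": 0},
    {"fingers": 0.3, "x": -0.02, "y": 0, "z": -0.13, "spin": 0},
    {"fingers": 0.3, "x": -0.05, "y": 0, "z": -0.158, "spin": 0},
    {"fingers": 0.3, "x": -0.062, "y": 0, "z": -0.158, "spin": 0},
    {"fingers": 0.3, "x": -0.062, "y": 0, "z": -0.158, "spin": 0},
  ],
)

```text
time_s: 16.65
tcp_pos: [0.5238, 0.0232, 0.27]
eef_rot: [-180.0, -0.1, 170.2]
contact_force: [-0.6, -0.4, -0.3]
gripper_width: 0.0575
gripper_force: 0.0
```

```bash
python3 - <<'E'
from h import *
c,s=cap('wrist','w7.png'); cap('side','s7.png'); print(s['tcp_pos'],s['contact_force'],s['time_s'])
im=cv2.imread('pics/w7.png')
O=np.array([.4807,.0304,.0795]); y=np.radians(-9.73); ex=np.array([np.cos(y)*.866,np.sin(y)*.866,.5]); ey=np.array([-np.sin(y),np.cos(y),0]); n=np.cross(ex,ey)
Rt=R.from_euler('xyz',s['eef_rot'],degrees=True).as_matrix()@[0,.0013,0]
a=cv2.resize(im[60:285,170:470],(480,360),interpolation=cv2.INTER_CUBIC)
q=[proj(c,s,O+X*ex+Y*ey+.016*n-Rt) for X,Y in((-.025,-.035),(-.025,.035),(.025,.035),(.025,-.035))]; print('expected plate corners',np.round(q,1).tolist())
q=[proj(c,s,O+X*ex+Y*ey+.047*n-Rt) for X,Y in((-.006,-.022),(-.006,.022),(.006,.022),(.006,-.022))]; print('expected rib top',np.round(q,1).tolist())
b=cv2.resize(cv2.imread('pics/s7.png')[155:215,280:360],(480,360),interpolation=cv2.INTER_CUBIC)
w=cv2.resize(im[85:185,265:390],(800,600),interpolation=cv2.INTER_CUBIC)[:,:]
cv2.imwrite('pics/w7c.png',np.hstack([cv2.resize(im[85:205,255:395],(420,360),interpolation=cv2.INTER_CUBIC),b[:,:380]]))
E
```

```text
[0.52376127 0.02322305 0.27004654] [-0.55172659 -0.41266075 -0.330015  ] 16.65
expected plate corners [[277.3, 103.1], [353.9, 103.1], [355.2, 154.9], [276.0, 154.8]]
expected rib top [[288.6, 105.6], [342.6, 105.7], [342.9, 119.3], [288.4, 119.2]]
```

View pics/w7c.png

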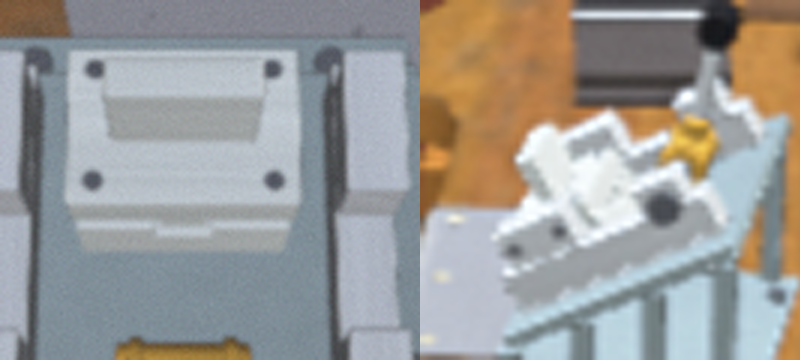

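The plate corners in the crop, (70,52), (300,52), (302,207) and (66,204), map to (278,102), (355,102), (356,154) and (277,153). That is within about 1 px of where a fully seated half would be, and the seam is closed, so it is seated. Now I'll triangulate the knob.

```bash
cat > knob.py <<'E'
from h import *
O=np.array([.4807,.0304,.0795]); y=np.radians(-9.73); f=np.array([np.cos(y),np.sin(y),0]); l=np.array([-f[1],f[0],0]); up=np.array([0,0,1.])
ax=O+f*.06295+up*.041
knob=lambda th: ax+.08*(f*np.sin(np.radians(20)-th)+up*np.cos(np.radians(20)-th))
if __name__=='__main__':
    rs=[]
    for n,u in(('w4.png',(331,149)),('w5.png',(331,269))):
        c,s=load(n); im=cv2.imread('pics/'+n); g=im.max(2); b=np.zeros_like(g); u=tuple(map(int,u)); sl=np.s_[u[1]-22:u[1]+22,u[0]-26:u[0]+26]; b[sl]=(g[sl]<55)
        k=max(cv2.findContours(b,cv2.RETR_EXTERNAL,cv2.CHAIN_APPROX_NONE)[0],key=cv2.contourArea); rc=cv2.minAreaRect(k)
        of=R.from_euler('xyz',s['eef_rot'],degrees=True).as_matrix()@[0,.0013,0]
        o,d=ray(c,s,rc[0]); rs.append((o+of,d)); print(n,rc,'model',proj(c,s,knob(0)-of))
    p,e=tri(rs); print('tri',p,e,'model',knob(0))
    s=sensors.get_state(); q=s['tcp_pos']
    for t in(0,.2,.4,.6,.8,1.,1.2,1.3,1.4): k=knob(t); print(t,k.round(4),'rel knob0 toolx %.4f z %.4f'%(-(f@(k-knob(0))),-(k-knob(0))[2]))
    d=knob(0)-q; print('from tcp: toolx %.4f y %.4f z %.4f'%(-f@d,l@d,-d[2]), s['eef_rot'][2])
E
python3 knob.py
```

```text
w4.png ((330.5, 140.5), (13.0, 35.0), 90.0) model [329.93623892 164.16148491]
w5.png ((330.5, 269.5), (29.0, 37.0), 90.0) model [329.7760323  281.95130096]
tri [0.55064917 0.01802343 0.21260742] [np.float64(5.5319715131220995e-05), np.float64(5.5319715131209015e-05)] model [0.56971249 0.01513684 0.19567541]
0 [0.5697 0.0151 0.1957] rel knob0 toolx -0.0000 z -0.0000
0.2 [0.5545 0.0178 0.1996] rel knob0 toolx 0.0155 z -0.0039
0.4 [0.5387 0.0204 0.2004] rel knob0 toolx 0.0314 z -0.0047
0.6 [0.5232 0.0231 0.198 ] rel knob0 toolx 0.0472 z -0.0023
0.8 [0.5084 0.0257 0.1925] rel knob0 toolx 0.0622 z 0.0032
1.0 [0.495  0.028  0.1841] rel knob0 toolx 0.0758 z 0.0115
1.2 [0.4835 0.0299 0.1732] rel knob0 toolx 0.0875 z 0.0224
1.3 [0.4786 0.0308 0.167 ] rel knob0 toolx 0.0925 z 0.0287
1.4 [0.4743 0.0315 0.1602] rel knob0 toolx 0.0968 z 0.0354
from tcp: toolx -0.0476 y -0.0001 z 0.0742 170.28416477209944
```

```bash
python3 - <<'E'
from knob import *
V=[load('w4.png'),load('w5.png')]; U=[(331,149.5),(330.5,269.5)]
of=[R.from_euler('xyz',s['eef_rot'],degrees=True).as_matrix()@[0,.0013,0] for c,s in V]
rs=[(ray(c,s,u)[0]+o,ray(c,s,u)[1]) for (c,s),u,o in zip(V,U,of)]
p,e=tri(rs); d=p-ax; print(p,e,'r',np.hypot(f@d,d[2]),'theta',np.radians(20)-np.arctan2(f@d,d[2]))
for t in(0,.1,.15,.2,.3): print(t,[proj(c,s,knob(t)-o).round(1) for (c,s),o in zip(V,of)])
# sleeve: brass mask
for (c,s),o,nm in zip(V,of,('w4.png','w5.png')):
    h=cv2.cvtColor(cv2.imread('pics/'+nm),cv2.COLOR_BGR2HSV); m=cv2.inRange(h,(15,130,100),(28,255,255)); m[:80]=0; m[230:]=0; m[:,:280]=0; m[:,380:]=0
    k=max(cv2.findContours(m,cv2.RETR_EXTERNAL,cv2.CHAIN_APPROX_NONE)[0],key=cv2.contourArea); print(cv2.boundingRect(k), 'axis model',proj(c,s,ax-o))
# side-view knob
c,s=load('s7.png'); im=cv2.imread('pics/s7.png').max(2); u=(280+715/6-420/6,155+22/6); print('side px',u,[proj(c,s,knob(t)).round(1) for t in(0,.2)])
E
```

```text
[0.55905909 0.0174676  0.1974373 ] [np.float64(0.00012076961130295594), np.float64(0.00012076961130297838)] r 0.07867991168450658 theta 0.13820883735134556
0 [array([329.9, 164.2]), array([329.8, 282. ])]
0.1 [array([330.1, 154.2]), array([330. , 274.1])]
0.15 [array([330.2, 148.9]), array([330.1, 269.7])]
0.2 [array([330.3, 143.4]), array([330.1, 265.1])]
0.3 [array([330.4, 132. ]), array([330.2, 255.1])]
(280, 163, 100, 67) axis model [326.73287243 117.76360803]
(305, 196, 45, 30) axis model [326.5137349  210.72465678]
side px (329.1666666666667, 158.66666666666666) [array([332.8, 159.1]), array([328.1, 157.5])]
```

The knob is at about (0.559, 0.017, 0.198), so the lever sits at about 0.145 rad. The radius of 79 mm checks against 80. I'll pinch its flat ends.

>>> drive_tool(
  newtons=40,
  rows=[
    {"fingers": 0.2, "x": -0.02, "y": 0, "z": 0, "spin": 0},
    {"fingers": 0.2, "x": -0.0365, "y": 0, "z": 0.01, "spin": 0},
    {"fingers": 0.2, "x": -0.0365, "y": 0, "z": 0.03, "spin": 0},
    {"fingers": 0.2, "x": -0.0365, "y": 0, "z": 0.055, "spin": 0},
    {"fingers": 0.2, "x": -0.0365, "y": 0, "z": 0.071, "spin": 0},
    {"fingers": 0.0, "x": -0.0365, "y": 0, "z": 0.071, "spin": 0},
    {"fingers": -0.6, "x": -0.0365, "y": 0, "z": 0.071, "spin": 0},
    {"fingers": -0.6, "x": -0.0365, "y": 0, "z": 0.071, "spin": 0},
    {"fingers": -0.6, "x": -0.0365, "y": 0, "z": 0.071, "spin": 0},
    {"fingers": -0.6, "x": -0.0365, "y": 0, "z": 0.071, "spin": 0},
  ],
)

```text
time_s: 18.0
tcp_pos: [0.5604, 0.0171, 0.2012]
eef_rot: [180.0, 0.1, 170.3]
contact_force: [0.5, -0.3, 4.6]
gripper_width: 0.026
gripper_force: 40.0
```

>>> drive_tool(
  rows=[
    {"fingers": -0.6, "x": 0.0043, "y": 0, "z": -0.0008, "spin": 0},
    {"fingers": -0.6, "x": 0.0123, "y": 0, "z": -0.0016, "spin": 0},
    {"fingers": -0.6, "x": 0.0202, "y": 0, "z": -0.0016, "spin": 0},
    {"fingers": -0.6, "x": 0.0282, "y": 0, "z": -0.0008, "spin": 0},
    {"fingers": -0.6, "x": 0.036, "y": 0, "z": 0.0008, "spin": 0},
    {"fingers": -0.6, "x": 0.0437, "y": 0, "z": 0.0031, "spin": 0},
    {"fingers": -0.6, "x": 0.051, "y": 0, "z": 0.0063, "spin": 0},
    {"fingers": -0.6, "x": 0.0581, "y": 0, "z": 0.0101, "spin": 0},
    {"fingers": -0.6, "x": 0.0646, "y": 0, "z": 0.0146, "spin": 0},
    {"fingers": -0.6, "x": 0.0646, "y": 0, "z": 0.0146, "spin": 0},
  ],
)

```text
time_s: 19.25
tcp_pos: [0.4971, 0.028, 0.1878]
eef_rot: [180.0, 0.2, 170.4]
contact_force: [-3.4, -2.2, 14.0]
gripper_width: 0.0254
gripper_force: 40.0
```

```bash
cat > th.py <<'E'
from knob import *
s=sensors.get_state(); d=s['tcp_pos']-ax; print('theta',np.radians(20)-np.arctan2(f@d,d[2]),'r',np.hypot(f@d,d[2]),'left',l@d,'F',s['contact_force'].round(1),s['moment'].round(2),s['gripper_width'],s['time_s'])
E
python3 th.py
```

```text
theta 0.9522671656606236 r 0.08169921607999146 left 0.0004009673930566891 F [-3.4 -2.2 14. ] [-1.04  0.93 -0.01] 0.02539247354261209 19.25
```

>>> drive_tool(
  rows=[
    {"fingers": -0.6, "x": 0.0036, "y": 0, "z": 0.0017, "spin": 0},
    {"fingers": -0.6, "x": 0.007, "y": 0, "z": 0.0044, "spin": 0},
    {"fingers": -0.6, "x": 0.0098, "y": 0, "z": 0.0071, "spin": 0},
    {"fingers": -0.6, "x": 0.0125, "y": 0, "z": 0.01, "spin": 0},
    {"fingers": -0.6, "x": 0.015, "y": 0, "z": 0.013, "spin": 0},
    {"fingers": -0.6, "x": 0.015, "y": 0, "z": 0.013, "spin": 0},
  ],
)

```text
time_s: 20.0
tcp_pos: [0.4818, 0.0306, 0.174]
eef_rot: [180.0, 0.1, 170.3]
contact_force: [-3.4, -0.7, 10.5]
gripper_width: 0.0257
gripper_force: 40.0
```

```bash
python3 th.py
```

```text
theta 1.2077308728839646 r 0.08182576462897627 left 0.0003738415975470411 F [-3.4 -0.7 10.5] [-0.7   1.01 -0.01] 0.025717937580752283 20.0
```

>>> drive_tool(
  rows=[
    {"fingers": -0.6, "x": 0.0013, "y": 0, "z": 0.0015, "spin": 0},
    {"fingers": -0.6, "x": 0.0025, "y": 0, "z": 0.003, "spin": 0},
    {"fingers": -0.6, "x": 0.0037, "y": 0, "z": 0.0046, "spin": 0},
    {"fingers": -0.6, "x": 0.0037, "y": 0, "z": 0.0046, "spin": 0},
  ],
)

```text
time_s: 20.5
tcp_pos: [0.4784, 0.0312, 0.1697]
eef_rot: [180.0, 0.1, 170.3]
contact_force: [-5.1, -1.5, 13.4]
gripper_width: 0.0262
gripper_force: 40.0
```

```bash
python3 th.py
```

```text
theta 1.2742677326903564 r 0.08181324089135877 left 0.0004077689514381203 F [-5.1 -1.5 13.4] [-0.86  1.15 -0.08] 0.026165518551515124 20.5
```

>>> drive_tool(
  rows=[
    {"fingers": -0.6, "x": 0.001, "y": 0, "z": 0.0015, "spin": 0},
    {"fingers": -0.6, "x": 0.0022, "y": 0, "z": 0.003, "spin": 0},
    {"fingers": -0.6, "x": 0.0033, "y": 0, "z": 0.0045, "spin": 0},
    {"fingers": -0.6, "x": 0.0033, "y": 0, "z": 0.0045, "spin": 0},
  ],
)

```text
time_s: 21.0
tcp_pos: [0.4776, 0.0314, 0.1683]
eef_rot: [180.0, 0.4, 170.4]
contact_force: [-5.8, -6.7, 32.0]
gripper_width: 0.0257
gripper_force: 40.0
```

```bash
python3 th.py
```

```text
theta 1.294271011222921 r 0.08167611796132414 left 0.0005007142640125733 F [-5.8 -6.7 32. ] [-2.51  1.72 -0.08] 0.025736323969952974 21.0
```

The force has risen steeply: about 24 N tangential at 1.29 rad, so the jaws are tight. Letting go and rising.

>>> drive_tool(
  rows=[
    {"fingers": 0.0, "x": 0, "y": 0, "z": 0, "spin": 0},
    {"fingers": 0.0, "x": 0, "y": 0, "z": 0, "spin": 0},
    {"fingers": 0.0, "x": 0, "y": 0, "z": 0, "spin": 0},
    {"fingers": 0.0, "x": 0, "y": 0, "z": -0.02, "spin": 0},
    {"fingers": 0.0, "x": 0, "y": 0, "z": -0.06, "spin": 0},
    {"fingers": 0.0, "x": -0.02, "y": 0, "z": -0.09, "spin": 0},
    {"fingers": 0.0, "x": -0.04, "y": 0, "z": -0.11, "spin": 0},
    {"fingers": 0.0, "x": -0.06, "y": 0, "z": -0.11, "spin": 0},
    {"fingers": 0.0, "x": -0.06, "y": 0, "z": -0.11, "spin": 0},
    {"fingers": 0.0, "x": -0.06, "y": 0, "z": -0.11, "spin": 0},
  ],
)

```text
time_s: 22.25
tcp_pos: [0.5331, 0.0217, 0.2728]
eef_rot: [-180.0, -0.1, 170.3]
contact_force: [-0.2, 1.1, -0.9]
gripper_width: 0.0441
gripper_force: 0.0
```

```bash
python3 - <<'E'
from knob import *
c,s=cap('wrist','w8.png'); cap('side','s8.png'); print(s['tcp_pos'],s['contact_force'],s['time_s'])
of=R.from_euler('xyz',s['eef_rot'],degrees=True).as_matrix()@[0,.0013,0]
print('knob model px',[(t,proj(c,s,knob(t)-of).round(1)) for t in(1.15,1.2,1.25,1.3)])
im=cv2.imread('pics/w8.png'); b=cv2.imread('pics/s8.png')[150:215,280:350]
cv2.imwrite('pics/w8c.png',np.hstack([cv2.resize(im[70:270,235:415],(450,500),interpolation=cv2.INTER_CUBIC),cv2.resize(b,(350,325),interpolation=cv2.INTER_CUBIC).repeat(1,0) if 0 else cv2.copyMakeBorder(cv2.resize(b,(350,325),interpolation=cv2.INTER_CUBIC),0,175,0,0,cv2.BORDER_CONSTANT)]))
E
```

```text
[0.53310394 0.0217223  0.27275894] [-0.22682647  1.07780946 -0.88900541] 22.25
knob model px [(1.15, array([315.6, 146.3])), (1.2, array([315.6, 141.7])), (1.25, array([315.6, 137.4])), (1.3, array([315.6, 133.4]))]
```

View pics/w8c.png

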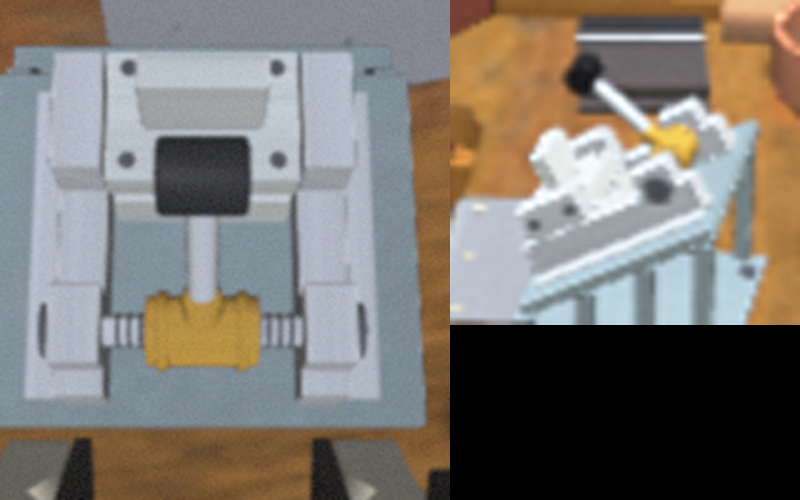

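The crop shows both jaws against the plate's ends. The knob is at crop (203,176), i.e. (316,140), so about 1.21-1.25 rad, and the half is still flat. To be sure the clamp is firm and the pads didn't just slip, I'll re-pinch centred on the knob and pull once more.

>>> drive_tool(
  newtons=40,
  rows=[
    {"fingers": 0.0, "x": 0.03, "y": 0, "z": 0.01, "spin": 0},
    {"fingers": 0.0, "x": 0.05, "y": 0, "z": 0.03, "spin": 0},
    {"fingers": 0.0, "x": 0.0514, "y": 0, "z": 0.06, "spin": 0},
    {"fingers": 0.0, "x": 0.0514, "y": 0, "z": 0.09, "spin": 0},
    {"fingers": 0.0, "x": 0.0514, "y": 0, "z": 0.101, "spin": 0},
    {"fingers": 0.0, "x": 0.0514, "y": 0, "z": 0.101, "spin": 0},
    {"fingers": -0.6, "x": 0.0514, "y": 0, "z": 0.101, "spin": 0},
    {"fingers": -0.6, "x": 0.0514, "y": 0, "z": 0.101, "spin": 0},
    {"fingers": -0.6, "x": 0.0514, "y": 0, "z": 0.101, "spin": 0},
    {"fingers": -0.6, "x": 0.0514, "y": 0, "z": 0.101, "spin": 0},
  ],
)

```text
time_s: 23.6
tcp_pos: [0.4835, 0.0303, 0.1734]
eef_rot: [180.0, 0.1, 170.3]
contact_force: [-1.2, -2.6, 5.8]
gripper_width: 0.0258
gripper_force: 40.0
```

```bash
python3 th.py
```

```text
theta 1.1986477877364263 r 0.08008351336295975 left 0.00040173853275867095 F [-1.2 -2.6  5.8] [-0.53  0.39  0.05] 0.02577797499943324 23.6
```

>>> drive_tool(
  rows=[
    {"fingers": -0.6, "x": 0.001, "y": 0, "z": 0.001, "spin": 0},
    {"fingers": -0.6, "x": 0.0018, "y": 0, "z": 0.002, "spin": 0},
    {"fingers": -0.6, "x": 0.0025, "y": 0, "z": 0.003, "spin": 0},
    {"fingers": -0.6, "x": 0.0025, "y": 0, "z": 0.003, "spin": 0},
  ],
)

```text
time_s: 24.1
tcp_pos: [0.483, 0.0305, 0.1727]
eef_rot: [180.0, 0.3, 170.4]
contact_force: [-1.2, -4.9, 19.6]
gripper_width: 0.0257
gripper_force: 40.0
```

```bash
python3 th.py
```

```text
theta 1.2091656081877642 r 0.0800232880137383 left 0.00046766109495726196 F [-1.2 -4.9 19.6] [-1.98  0.3  -0.08] 0.025653181351626596 24.1
```

>>> drive_tool(
  rows=[
    {"fingers": -0.6, "x": 0.002, "y": 0, "z": 0.001, "spin": 0},
    {"fingers": -0.6, "x": 0.004, "y": 0, "z": 0.0015, "spin": 0},
    {"fingers": -0.6, "x": 0.004, "y": 0, "z": 0.0015, "spin": 0},
  ],
)

```text
time_s: 24.48
tcp_pos: [0.4826, 0.0307, 0.1724]
eef_rot: [180.0, 0.7, 170.4]
contact_force: [13.8, -14.4, 13.7]
gripper_width: 0.0257
gripper_force: 40.0
```

```bash
python3 th.py
```

```text
theta 1.2156559144989183 r 0.08017535450793949 left 0.000650455771019286 F [ 13.8 -14.4  13.7] [-5.38 -4.89 -0.18] 0.025705205146134686 24.475
```

The lever stands solid (0.017 rad under more than 20 N), so it's clamped. I'll unload, let go and withdraw.

>>> drive_tool(
  rows=[
    {"fingers": -0.6, "x": -0.004, "y": 0, "z": -0.0025, "spin": 0},
    {"fingers": 0.0, "x": -0.004, "y": 0, "z": -0.0025, "spin": 0},
    {"fingers": 0.0, "x": -0.004, "y": 0, "z": -0.0025, "spin": 0},
    {"fingers": 0.0, "x": -0.004, "y": 0, "z": -0.0025, "spin": 0},
    {"fingers": 0.0, "x": -0.004, "y": 0, "z": -0.02, "spin": 0},
    {"fingers": 0.0, "x": -0.004, "y": 0, "z": -0.06, "spin": 0},
    {"fingers": 0.0, "x": -0.03, "y": 0, "z": -0.1, "spin": 0},
    {"fingers": 0.0, "x": -0.05, "y": 0, "z": -0.11, "spin": 0},
    {"fingers": 0.0, "x": -0.05, "y": 0, "z": -0.11, "spin": 0},
    {"fingers": 0.0, "x": -0.05, "y": 0, "z": -0.11, "spin": 0},
  ],
)

```text
time_s: 25.72
tcp_pos: [0.5251, 0.0231, 0.277]
eef_rot: [-180.0, -0.1, 170.3]
contact_force: [-0.4, 0.4, -0.9]
gripper_width: 0.044
gripper_force: 0.0
```

```bash
python3 - <<'E'
from knob import *
c,s=cap('wrist','w9.png'); print(s['tcp_pos'],s['contact_force'],s['time_s'])
of=R.from_euler('xyz',s['eef_rot'],degrees=True).as_matrix()@[0,.0013,0]
im=cv2.imread('pics/w9.png'); g=im.max(2); b=np.zeros_like(g); b[110:190,285:350]=g[110:190,285:350]<60
k=max(cv2.findContours(b,cv2.RETR_EXTERNAL,cv2.CHAIN_APPROX_NONE)[0],key=cv2.contourArea); print('knob',cv2.boundingRect(k),[(t,proj(c,s,knob(t)-of).round(1)) for t in(1.2,1.25,1.3)])
# jaw inner gap at plate: grey row profile near plate rear corners
ex=f*.866+up*.5; n=np.cross(ex,l)
print('plate corners expected',[proj(c,s,O+X*ex+Y*l+.016*n-of).round(1).tolist() for X,Y in((-.025,-.035),(-.025,.035),(.025,.035),(.025,-.035))])
cv2.imwrite('pics/w9c.png',cv2.resize(im[85:235,225:405],(720,600),interpolation=cv2.INTER_CUBIC))
E
```

```text
[0.5250551  0.02306155 0.27701739] [-0.41773305  0.40816175 -0.87412201] 25.725
knob (298, 137, 35, 13) [(1.2, array([315.6, 152.5])), (1.25, array([315.6, 148.2])), (1.3, array([315.6, 144.2]))]
plate corners expected [[278.1, 101.3], [353.1, 101.4], [354.3, 152.1], [276.7, 152.0]]
```

```bash
python3 -c "
from plant import r
print(r.close_job())"
```

```text
the job is handed in; nothing more can be done
None
```

The larger half is seated on the fixed half with both lugs in their notches, and the lever is over at about 1.21 rad with both jaws against it; it barely moved under about 20 N, and the job was handed in at about 26 s with the robot clear, with no verdict returned.

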